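# Break the leak-test chamber's lid free and hold it ajar

### The job

The master regulator (blue knob, yellow ring) has been left standing on the clear lid of the vacuum leak-test chamber: set it gently upright in the middle of its narrow yellow-topped post, where it belongs, and let go of it. Then take the lid by its red bar handle, pull until the sticky gasket lets go, and catch the lid at once so that it is only just ajar, its front edge about 2.5 cm up, for the chamber to breathe in - it must never fly wide open. Finish still holding the handle with the lid at that gap, with the master left alone on its post and nothing else on the bench disturbed.

Things in the scene. Friction and masses are not known exactly. Their poses are not given: they have to be found in the camera images.
- chamber: Vacuum leak-test chamber, fixed: aluminium tub 220 (x) x 240 (y) x 100 mm high with a 4 mm black gasket on its rim (top at 104 mm). Its x axis points from its front (dial gauge and blue vent lever, sticking out 46 mm from the front face, up to 83 mm high) to its back (hinges), within 0.3 rad of the robot's x. Origin: centre of the underside, on the bench.
- lid: Clear lid 220 x 240 x 12 mm, hinged to the chamber along the line x = +110, z = 104 mm of the chamber frame. Origin: on the hinge line, mid width; axes as the chamber's when closed (25 mm gap: 0.114 rad about y). The gasket grips: the pull at the handle climbs to 15 to 22 N in the first 3 mm, then fades; past 11 mm only the weight is left, 3 to 5 N. Let go, it drops to the lip, up to 11 mm ajar.
- lid_edge (a point): Middle of the lid's front lower edge, 220 mm from the hinge line; 104 mm above the bench when the lid is closed, so its height less 104 mm is the gap.
- pull_bar: Red bar handle fixed on the lid: round bar 12 mm thick, 110 mm long along the chamber's y, on two end legs. Origin: middle of the bar, 35 mm above the lid's top, 151 mm above the bench when closed, 195 mm in front of the hinge line and 47 mm above it; axes as the chamber's when closed, turning with the lid. Grip it from above, fingers closing along the chamber's x.
- master: Master regulator, loose, 0.34 to 0.55 kg, 94 mm tall: grey body 44 x 44 x 42 mm with steel port rings (54 mm over both), a dial gauge reaching 46 mm out on its -x side, a yellow ring, and a round blue knob 38 mm in diameter, 50 to 94 mm above the underside, to grip from above. Origin: centre of the underside, z up. Starts upright on the lid's rear half, underside at 116 mm, any yaw.
- stand: The master's post stand, fixed to the bench: base disc 90 mm in diameter and 10 mm thick, a slim 20 mm steel column, and a flat yellow top 40 mm in diameter at 80 mm above the bench. Origin: centre of the base's underside, on the bench. It stands to the left or to the right of the chamber.
- fitting_bin: Bystander: small open blue bin of fittings, 130 x 100 x 55 mm, on the side of the chamber where the stand is not. Origin: centre of the underside.
- gauge_a: Bystander: dial gauge lying face up, black case 50 mm in diameter, 28 mm high. Origin: centre of the underside.
- gauge_b: Bystander: dial gauge lying face up, steel case 50 mm in diameter, 28 mm high. Origin: centre of the underside.
- hex_key: Bystander: dark steel hex key lying flat, 120 x 30 mm, 6 mm thick. Origin: middle of its long arm.
- filter_unit: Bystander: filter-regulator lying on its side, grey body, black and blue knob, clear bowl, about 180 x 66 x 50 mm. Origin: under its body.
- filter_bowl: Bystander: clear filter bowl with a black rim standing upright, 50 mm in diameter, 90 mm high. Origin: centre of the underside.

How it is judged (in metres and radians):
On the way, in this order (a step that is already met when the one before it is completed fails the run):
1. the master regulator stands upright in the middle of its post, released and at rest, with the lid still closed (horizontal distance between master and stand below 0.012 m and z of master in the frame of stand between 0.076 and 0.084 m and angle between master's own z axis and vertical below 0.1 rad and linear speed of master below 0.03 m/s and contact force between each of the arm, the fingers and master below 0.1 N and height (world z) of lid_edge below 0.108 m), for 0.3 s.
2. the lid has broken free and is held just ajar by its handle (height (world z) of lid_edge between 0.119 and 0.141 m and angular speed of lid below 0.1 rad/s and contact force between the fingers and pull_bar above 1.5 N), for 0.5 s.
At the end, for the whole second after the job is handed in: The fingers still hold the red bar (contact force over 1.5 N) and the lid is steady and ajar, its front edge 15 to 37 mm above the gasket; the master stands untouched on its post, upright within 0.1 rad, within 12 mm of the post's centre, its underside on the yellow top (80 mm, within 4 mm) (all of step 2 and horizontal distance between master and stand below 0.012 m and z of master in the frame of stand between 0.076 and 0.084 m and angle between master's own z axis and vertical below 0.1 rad and linear speed of master below 0.03 m/s and contact force between each of the arm, the fingers and master below 0.1 N); the arm keeps its last pose, push and grip.
It fails at once if the lid flies open so far that its front edge is over 65 mm up (height (world z) of lid_edge above 0.169 m).
It fails at once if the lid is pulled open while the master is not on its post (height (world z) of lid_edge above 0.111 m and horizontal distance between master and stand above 0.03 m).
It fails at once if the master is dropped or knocked (moving faster than 0.5 m/s while not held) (linear speed of master above 0.5 m/s and contact force between the fingers and master below 0.1 N).
It fails at once if the master is tipped by more than 0.6 rad (angle between master's own z axis and vertical above 0.6 rad).
It fails at once if a bystander on the bench is moved by more than 25 mm (distance of any of fitting_bin, gauge_a, gauge_b, hex_key, filter_unit, filter_bowl from where it was at the start of the episode above 0.025 m).
It also fails if it takes over 64 s, if anything falls off the work surface, if the arm or the gripper's body presses on something with over 40 N, if the wrist force passes 120 N, or if a joint passes its speed limit or range.

### The arm

A 6-joint arm with a two-finger parallel gripper is mounted at the origin on the work surface. World frame = base frame: x ahead of the robot, y to its left, z up, the work surface at z = 0. Lengths are in m, angles in degrees, forces in N, time in s.
With the tool pointing down it reaches from about 0.3 to 0.75 m from the base axis. Payload 8.5 kg.
Tool frame: the origin (TCP) lies midway between the tips of the shut fingers; the grasp point (between the pads) lies 19 mm behind it; z points along the fingers, y is the line along which they close (so a half turn about z gives the same grasp; the last joint's range is limited). The gripper opens to 85 mm and grips with 20 to 120 N. Pads are 22 mm wide; open, the fingers measure 114 mm over their backs; the gripper's body (76 mm by 85 mm) begins 54 mm behind the grasp point. The pads swing forward as they close: fully open they stand 13 mm farther back than shut.
Start: joints at [-89.227, 21.807, 74.336, -0, 83.858, -12.336], TCP at [0.125, -0.536, 0.202] pointing down, gripper open.
Joint ranges: [-178.18, 178.18], [-50.72, 133.34], [12.68, 142.11], [-81.47, 261.47], [9.98, 163.14], [-165.26, 165.26]. Speed limits (degrees/s): [136.94, 136.94, 180, 180, 180, 180].

### API

Orientations are given as a 3x3 rotation matrix whose columns are the frame's x, y, z axes.
In Python, from rig import env, get_image, close_job gives the robot as it stands.
- The arm moves only by the tool step_arm, never from a script. Its argument "targets" is a list of rows, each a list of 2 entries, a list of its own where there are three numbers: the shift along the tool's x, y, z as a fraction of full scale, then the turn, a rotation vector about the tool's x, y, z as a fraction of full scale. In form: [[[x, y, z], [wx, wy, wz]], ...]. A call has 1 to 10 rows; each row is the pose to reach, as a shift and turn from the pose commanded when the call began, along the tool's axes at that moment; what a row does not reach only later rows make up. Full scale, the value 1, is 0.3 m for a shift and 45 degrees for a turn. A row lasts 1/12 s, in which the tool goes at most 41.7 mm and 7.16 degrees, less where a joint would pass 70% of its speed; a pose out of reach is approached as far as the arm can. A call with a number of a shift or a turn outside -1 to 1 is refused whole. A call with a gripper value outside its range is refused whole. "jaw" is the finger opening in mm, from 0 to 85.4, set as the call begins (left out, the last holds). The fingers move at their own pace and stop on an object; "grip_force" is the grip in N (left out, the last holds). Time passes only in rows, so rows that repeat a pose let the fingers close. It gives the time, the measured TCP pose, the force, the opening and the grip force at its end, in the units of the state.
- env.observe(): the state, without advancing time (a new reading comes with each control period).
- get_image(name): name is "side" or "top"; returns a dict with "img" (480x640x3 uint8, red, green, blue), "z_map" (480x640 float32, m along the optical axis (not along the pixel's ray), 0 where there is no reading), "intrinsics" (3x3 intrinsics, pixels), "D" ([k1, k2, p1, p2, k3] as OpenCV has them; the pictures are not rectified), "rvec" (rotation vector, rad) and "tvec" (3), from world to camera coordinates, as OpenCV has them. Camera axes: x right, y down, z forward; pixel columns grow to the right and rows downward; lengths in m; the calibration is good to about 2 mm. A picture is of the moment at which its call begins.
- close_job(): hands the job in; it is judged then, once.
The state is a dict: "time_s": time; "q": joint angles; "qvel": joint speeds; "joint_efforts": joint torques, N m; "position": TCP position; "tool_rot": TCP orientation; "ft_force": force on the tool from outside, world axes, zero at the start; "wrist_torque": the same for the moment, N m; "grip_width": finger opening in m; "gripper_force": force on a finger pad.
Only numpy, scipy, OpenCV 4.12 (cv2) and the standard library are available. Lean on these libraries where they do the work, as an engineer would, in place of code of your own. Each camera call takes 0.05 s, during which the arm holds its last target. There are 200 camera calls.

## Working session

There is one attempt and no reset: what is moved stays moved. The work goes in short steps, Python scripts to look and compute and a tool call to move; the robot and the scene stay as the last step left them, time stands still between calls to the robot, and variables do not carry over. Pictures are saved under pics/ and viewed, at most 10 in all, crops included, and the job is handed in when it is done.

Besides the shell and the picture viewer there is one more tool, called after "Call:" by a JSON object that holds its "name" and its "arguments". step_arm: Moves the arm, as the interface text tells. Its arguments: {"type":"object","properties":{"targets":{"type":"array","items":{"type":"array"}},"jaw":{"type":"number"},"grip_force":{"type":"number"}},"required":["targets"]}

```bash
mkdir -p pics; ls
cat > h.py <<'E'
import numpy as np, cv2
from rig import env, get_image, close_job
def cloud(d):
    K=np.array(d["intrinsics"],float);D=np.array(d["D"],float)
    R=cv2.Rodrigues(np.array(d["rvec"],float))[0];t=np.array(d["tvec"],float).ravel()
    h,w=d["z_map"].shape
    u,v=np.meshgrid(np.arange(w),np.arange(h))
    n=cv2.undistortPoints(np.stack([u,v],-1).reshape(-1,1,2).astype(float),K,D).reshape(h,w,2)
    z=d["z_map"].astype(float)
    P=np.dstack([n[...,0]*z,n[...,1]*z,z])
    W=(P-t)@R
    W[z==0]=np.nan
    return W
def ray(d,u,v,zp):
    K=np.array(d["intrinsics"],float);D=np.array(d["D"],float)
    R=cv2.Rodrigues(np.array(d["rvec"],float))[0];t=np.array(d["tvec"],float).ravel()
    n=cv2.undistortPoints(np.array([[[u,v]]],float),K,D).reshape(2)
    c=-R.T@t; r=R.T@np.array([n[0],n[1],1]); return c+r*(zp-c[2])/r[2]
E
python3 - <<'E'
from h import *
for n in("top","side"):
    d=get_image(n); np.save(f"{n}.npy",d,allow_pickle=True)
    cv2.imwrite(f"pics/{n}1.png",d["img"][...,::-1])
    R=cv2.Rodrigues(np.array(d["rvec"],float))[0];print(n,-R.T@np.array(d["tvec"]).ravel())
s=env.observe();print(s["position"],np.round(s["tool_rot"],3),s["ft_force"],s["grip_width"],s["time_s"])
E
```

```text
pics
top [0.38943627 0.00796895 0.9919376 ]
side [0.36727561 0.70781091 0.62330437]
[ 0.12474539 -0.53535796  0.20137275] [[ 0.974  0.227 -0.   ]
 [ 0.227 -0.974  0.001]
 [ 0.    -0.001 -1.   ]] [-0.50018737 -0.05483832  0.25855119] 0.08535672108773286 0.1
```

View pics/top1.png

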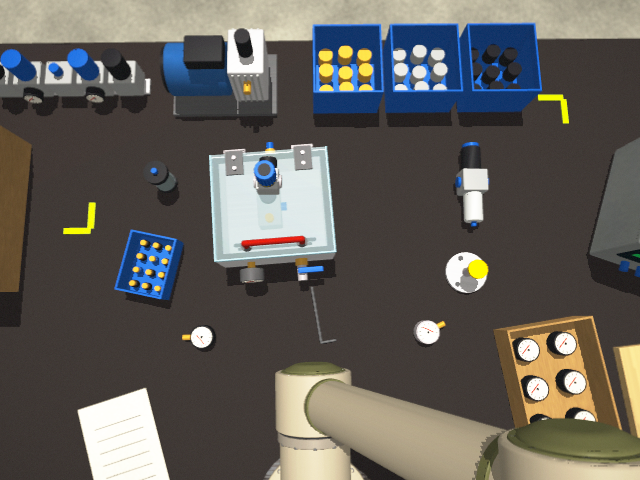

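View pics/side1.png

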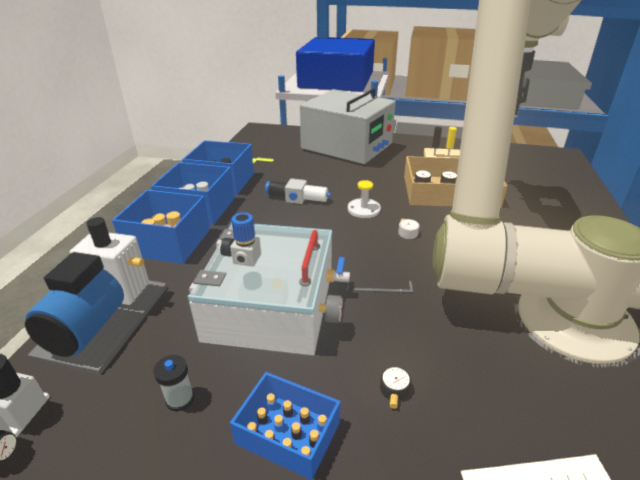

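The top view shows the chamber around (272,205), the master's knob at (265,168), the red bar from (245,243) to (305,240), and the yellow post top at (478,268). The side view confirms the layout: knob at (242,222), bar at (310,258), post top at (365,186).

```bash
cat >> h.py <<'E'
def mask(d,lo,hi,box):
    m=cv2.inRange(cv2.cvtColor(d["img"],cv2.COLOR_RGB2HSV),lo,hi); b=np.zeros_like(m)
    x0,y0,x1,y1=box; b[y0:y1,x0:x1]=m[y0:y1,x0:x1]; return b>0
def both(top,side):
    return top,side
E
python3 - <<'E'
from h import *
T=np.load("top.npy",allow_pickle=True).item();S=np.load("side.npy",allow_pickle=True).item()
bx={"stand":((22,120,120),(35,255,255),(455,245,500,290),(350,175,380,200)),
"knob":((100,120,60),(125,255,255),(245,150,285,190),(225,205,262,245)),
"bar":((0,150,80),(8,255,255),(230,225,320,255),(295,225,325,290))}
for n,(lo,hi,bt,bs) in bx.items():
  for nm,d,b in(("top",T,bt),("side",S,bs)):
    m=mask(d,lo,hi,b);W=cloud(d)
    P=W[m];P=P[~np.isnan(P[:,0])]
    zt=np.percentile(P[:,2],95)
    Q=P[P[:,2]>zt-(0.006 if n!="bar" else .012)]
    (c,wh,a)=cv2.minAreaRect(Q[:,:2].astype(np.float32)*1000)
    print(n,nm,m.sum(),"z95 %.4f"%zt,"mean",Q.mean(0).round(4),"rect",np.round(c,1),np.round(wh,1),round(a,1))
    if n=="bar":
        e=np.linalg.eigh(np.cov(Q[:,:2].T))[1][:,1];print("  dir",e.round(3),"angle of y-axis from world y", np.degrees(np.arctan2(-e[0]*np.sign(e[1]),abs(e[1]))))
# top ray of post pixel centroid
  m=mask(T,lo,hi,bt);v,u=np.nonzero(m);print("  ray",u.mean(),v.mean(),[ray(T,u.mean(),v.mean(),z).round(4)[:2] for z in(.08,.151,.21)])
E
```

```text
stand top 310 z95 0.0832 mean [ 0.4802 -0.3387  0.0808] rect [ 480.9 -339.3] [37.5 39.2] 43.2
stand side 136 z95 0.0807 mean [ 0.4812 -0.3344  0.0789] rect [ 480.4 -336.3] [39.1 34.7] 78.0
  ray 477.6677419354839 268.85483870967744 [array([ 0.4802, -0.3394]), array([ 0.4731, -0.3124]), array([ 0.4672, -0.2899])]
knob top 327 z95 0.2124 mean [0.6521 0.087  0.2104] rect [652.9  87.2] [36.3 36.7] 33.0
knob side 499 z95 0.2103 mean [0.6508 0.0941 0.2087] rect [653.   89.8] [36.5 37.6] 45.7
  ray 265.42813455657495 173.58409785932722 [array([0.6881, 0.0965]), array([0.6648, 0.0896]), array([0.6455, 0.0839])]
bar top 371 z95 0.1593 mean [0.5308 0.0752 0.1566] rect [531.3  74.5] [ 11.3 118. ] 4.1
  dir [-0.07   0.998] angle of y-axis from world y 4.031315101238452
bar side 146 z95 0.1576 mean [0.5306 0.0826 0.1562] rect [530.8  80.5] [  8.1 110.9] 4.1
  dir [-0.067  0.998] angle of y-axis from world y 3.8362467030418745
  ray 272.71159029649596 240.9191374663073 [array([0.5433, 0.081 ]), array([0.5314, 0.0753]), array([0.5214, 0.0706])]
```

```bash
cat >> h.py <<'E'
from scipy.spatial.transform import Rotation as Ro
def go(p,yaw=94.0,s=None):
    "p TCP target, yaw = world angle of tool x, tool pointing down"
    s=s or env.observe(); R=np.array(s["tool_rot"]);c=np.cos(np.radians(yaw));q=np.sin(np.radians(yaw))
    G=np.array([[c,q,0],[q,-c,0],[0,0,-1.]])
    sh=R.T@(np.array(p)-s["position"])/0.3; w=np.degrees(Ro.from_matrix(R.T@G).as_rotvec())/45
    print("shift",sh.round(4),"turn",w.round(4),"pos",np.round(s["position"],4))
E
python3 -c "
from h import *
go([.35,-.3,.30],54)"
```

```text
shift [ 0.9093 -0.5942 -0.3278] turn [-1.500e-03 -9.000e-04 -9.086e-01] pos [ 0.1247 -0.5354  0.2014]
```

Call:
{"name": "step_arm", "arguments": {"targets": [[[0.1,-0.07,-0.15],[0,0,-0.1]],[[0.2,-0.13,-0.25],[0,0,-0.2]],[[0.3,-0.2,-0.33],[0,0,-0.3]],[[0.4,-0.26,-0.33],[0,0,-0.4]],[[0.5,-0.33,-0.33],[0,0,-0.5]],[[0.6,-0.4,-0.33],[0,0,-0.6]],[[0.7,-0.46,-0.33],[0,0,-0.7]],[[0.8,-0.52,-0.33],[0,0,-0.8]],[[0.91,-0.59,-0.33],[0,0,-0.91]],[[0.91,-0.59,-0.33],[0,0,-0.91]]], "jaw": 85, "grip_force": 50}}

```text
time_s: 0.93
position: [0.3536, -0.2969, 0.301]
tool_rot: [[0.578, 0.816, 0.001], [0.816, -0.578, 0.001], [0.002, 0.0, -1.0]]
ft_force: [-0.1, -0.5, 0.1]
grip_width: 0.0852
gripper_force: 0.0
```

```bash
python3 -c "
from h import *
go([.55,-.06,.30],94)"
```

```text
shift [1.0227 0.0774 0.0053] turn [ 0.001  -0.0021 -0.8741] pos [ 0.3536 -0.2969  0.301 ]
```

Call:
{"name": "step_arm", "arguments": {"targets": [[[0.12,0.01,0],[0,0,-0.1]],[[0.24,0.02,0],[0,0,-0.2]],[[0.36,0.03,0],[0,0,-0.3]],[[0.48,0.04,0],[0,0,-0.42]],[[0.6,0.05,0],[0,0,-0.54]],[[0.7,0.06,0],[0,0,-0.65]],[[0.8,0.07,0],[0,0,-0.76]],[[0.9,0.08,0],[0,0,-0.87]],[[1.0,0.08,0],[0,0,-0.874]],[[1.0,0.08,0],[0,0,-0.874]]]}}

```text
time_s: 1.77
position: [0.5478, -0.0692, 0.3]
tool_rot: [[-0.063, 0.998, -0.001], [0.998, 0.063, 0.002], [0.002, -0.001, -1.0]]
ft_force: [0.9, 0.1, 0.7]
grip_width: 0.0851
gripper_force: 0.0
```

```bash
python3 -c "
from h import *
go([.653,.088,.26],94)
go([.653,.088,.176],94)"
```

```text
shift [0.5004 0.3832 0.1338] turn [-0.0009 -0.0021 -0.0082] pos [ 0.5478 -0.0692  0.3   ]
shift [0.4999 0.3834 0.4138] turn [-0.0009 -0.0021 -0.0082] pos [ 0.5478 -0.0692  0.3   ]
```

Call:
{"name": "step_arm", "arguments": {"targets": [[[0.08,0.06,0],[0,0,0]],[[0.17,0.13,0],[0,0,0]],[[0.26,0.2,0],[0,0,0]],[[0.35,0.27,0],[0,0,0]],[[0.44,0.34,0.05],[0,0,0]],[[0.5,0.383,0.1],[0,0,0]],[[0.5,0.383,0.14],[0,0,0]],[[0.5,0.383,0.14],[0,0,0]],[[0.5,0.383,0.14],[0,0,0]]]}}

```text
time_s: 2.52
position: [0.6516, 0.0834, 0.2585]
tool_rot: [[-0.059, 0.998, -0.002], [0.998, 0.059, -0.0], [-0.0, -0.002, -1.0]]
ft_force: [0.5, -0.4, 1.4]
grip_width: 0.0848
gripper_force: 0.0
```

```bash
python3 -c "
from h import *
go([.653,.088,.176],94)
d=get_image('side');cv2.imwrite('pics/s2.png',d['img'][100:350,120:440,::-1].repeat(2,0).repeat(2,1))
"
```

```text
shift [0.0151 0.0061 0.2749] turn [-0.0022  0.0001 -0.0143] pos [0.6516 0.0834 0.2585]
```

View pics/s2.png

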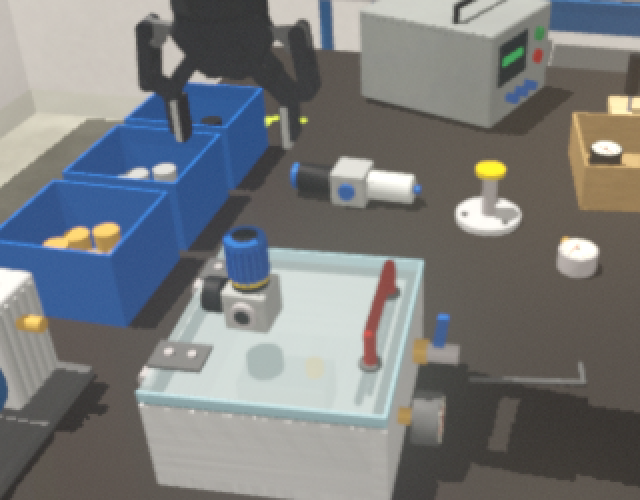

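Call:
{"name": "step_arm", "arguments": {"targets": [[[0.01,0.004,0.05],[0,0,0]],[[0.01,0.004,0.1],[0,0,0]],[[0.01,0.004,0.15],[0,0,0]],[[0.01,0.004,0.2],[0,0,0]],[[0.01,0.004,0.25],[0,0,0]],[[0.01,0.004,0.275],[0,0,0]],[[0.01,0.004,0.275],[0,0,0]],[[0.01,0.004,0.275],[0,0,0]]]}}

```text
time_s: 3.23
position: [0.6531, 0.0865, 0.1776]
tool_rot: [[-0.058, 0.998, 0.001], [0.998, 0.058, -0.0], [-0.0, 0.001, -1.0]]
ft_force: [0.2, 0.1, 1.6]
grip_width: 0.0847
gripper_force: 0.0
```

Call:
{"name": "step_arm", "arguments": {"targets": [[[0,0,0],[0,0,0]],[[0,0,0],[0,0,0]],[[0,0,0],[0,0,0]],[[0,0,0],[0,0,0]],[[0,0,0],[0,0,0]],[[0,0,0],[0,0,0]],[[0,0,0],[0,0,0]],[[0,0,0],[0,0,0]]], "jaw": 30, "grip_force": 50}}

```text
time_s: 3.9
position: [0.6532, 0.0871, 0.1775]
tool_rot: [[-0.059, 0.998, 0.002], [0.998, 0.059, -0.0], [-0.0, 0.002, -1.0]]
ft_force: [-0.6, -0.1, 4.7]
grip_width: 0.0341
gripper_force: 49.1
```

Call:
{"name": "step_arm", "arguments": {"targets": [[[0,0,-0.01],[0,0,0]],[[0,0,-0.03],[0,0,0]],[[0,0,-0.06],[0,0,0]],[[0,0,-0.1],[0,0,0]],[[0,0,-0.15],[0,0,0]],[[0,0,-0.2],[0,0,0]],[[0,0,-0.23],[0,0,0]],[[0,0,-0.25],[0,0,0]],[[0,0,-0.25],[0,0,0]]]}}

```text
time_s: 4.65
position: [0.6531, 0.087, 0.2527]
tool_rot: [[-0.059, 0.998, 0.002], [0.998, 0.059, -0.0], [-0.0, 0.002, -1.0]]
ft_force: [0.5, 0.2, -3.7]
grip_width: 0.0331
gripper_force: 50.2
```

```bash
python3 -c "
from h import *
print(env.observe()['grip_width'],env.observe()['ft_force'])
go([.4805,-.338,.26],94)
d=get_image('side');cv2.imwrite('pics/s3.png',d['img'][60:310,120:440,::-1].repeat(2,0).repeat(2,1))
"
```

```text
0.03311762193818791 [ 0.52165091  0.16493858 -3.73090452]
shift [-1.3803 -0.6582 -0.0254] turn [ 0.0024  0.0003 -0.0136] pos [0.6531 0.087  0.2527]
```

View pics/s3.png

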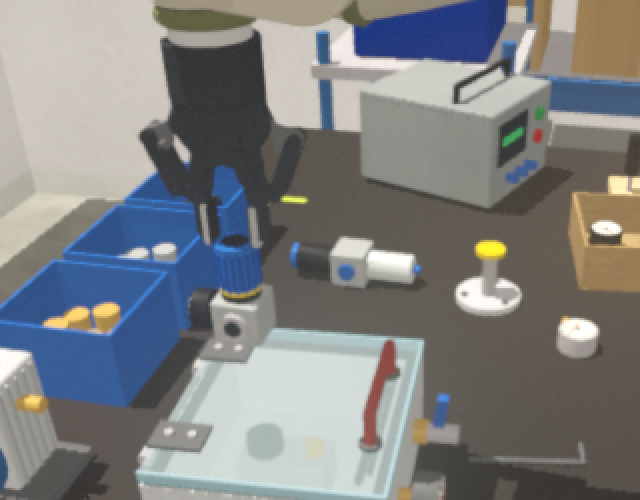

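The knob covers the fingertips at (235,265), so the grip may be off-centre towards the camera. I'll measure it before moving on.

```bash
python3 -c "
from h import *
from rig import env
for n in('top','side'):
    d=get_image(n);W=cloud(d)
    m=mask(d,(100,120,60),(125,255,255),(0,0,640,480))
    m&=(abs(W[...,0]-.653)<.06)&(abs(W[...,1]-.09)<.06)&(W[...,2]>.2)
    P=W[m];print(n,len(P),P.min(0).round(3),P.max(0).round(3),np.median(P,0).round(3))
    k=(abs(W[...,0]-.653)<.08)&(abs(W[...,1]-.09)<.06)&(W[...,2]>.15)
    v,u=np.nonzero(k)
    print(u.min(),u.max(),v.min(),v.max())
    hsv=cv2.cvtColor(d['img'],cv2.COLOR_RGB2HSV)
    g=k&(hsv[...,1]<80)&(W[...,2]>.235)&(W[...,2]<.3)
    Q=W[g]
    for z in np.arange(.235,.30,.01):
        q=Q[(Q[:,2]>=z)&(Q[:,2]<z+.01)]
        if len(q):print('  grey',z.round(3),len(q),q.min(0).round(3),q.max(0).round(3))
    for z in np.arange(.19,.30,.01):
        q=P[(P[:,2]>=z)&(P[:,2]<z+.01)]
        if len(q):print('  blue',z.round(3),len(q),q.min(0).round(3),q.max(0).round(3))
    cv2.imwrite(f'pics/{n}4.png',cv2.resize(d['img'][max(v.min()-20,0):v.max()+40,u.min()-30:u.max()+30,::-1],None,fx=5,fy=5)[:600,:800])
"
```

```text
Traceback (most recent call last):
ValueError: zero-size array to reduction operation minimum which has no identity
```

```bash
python3 -c "
from h import *
d=get_image('side');W=cloud(d)
near=(abs(W[...,0]-.653)<.08)&(abs(W[...,1]-.09)<.06)
hsv=cv2.cvtColor(d['img'],cv2.COLOR_RGB2HSV)
bl=cv2.inRange(hsv,(100,120,60),(125,255,255))>0
for nm,k in(('blue',near&bl),('other',near&~bl)):
    P=W[k]
    for z in np.arange(.18,.33,.01):
        q=P[(P[:,2]>=z)&(P[:,2]<z+.01)]
        if len(q):print(nm,z.round(3),len(q),q.min(0).round(3)[:2],q.max(0).round(3)[:2])
v,u=np.nonzero(near&(W[...,2]>.17));print(u.min(),u.max(),v.min(),v.max())
c=d['img'][100:250,180:300,::-1]
cv2.imwrite('pics/side4.png',cv2.resize(c,None,fx=4,fy=4))
"
```

```text
blue 0.24 55 [0.633 0.089] [0.669 0.11 ]
blue 0.25 118 [0.633 0.082] [0.672 0.11 ]
blue 0.26 123 [0.633 0.082] [0.672 0.11 ]
blue 0.27 115 [0.632 0.089] [0.668 0.109]
blue 0.28 117 [0.636 0.071] [0.681 0.109]
blue 0.29 1 [0.683 0.095] [0.683 0.095]
blue 0.3 2 [0.67  0.078] [0.683 0.097]
blue 0.31 4 [0.671 0.078] [0.684 0.097]
blue 0.32 3 [0.682 0.1  ] [0.7   0.101]
blue 0.33 3 [0.636 0.099] [0.704 0.101]
other 0.18 2 [0.642 0.109] [0.655 0.109]
other 0.19 122 [0.63 0.07] [0.694 0.117]
other 0.2 180 [0.63 0.07] [0.698 0.117]
other 0.21 223 [0.63  0.069] [0.698 0.117]
other 0.22 317 [0.629 0.066] [0.699 0.117]
other 0.23 167 [0.631 0.07 ] [0.696 0.112]
other 0.24 56 [0.634 0.082] [0.667 0.109]
other 0.25 3 [0.634 0.08 ] [0.635 0.084]
other 0.26 1 [0.634 0.082] [0.634 0.082]
other 0.27 3 [0.635 0.081] [0.635 0.088]
other 0.28 128 [0.624 0.077] [0.682 0.101]
other 0.29 116 [0.622 0.077] [0.683 0.101]
other 0.3 129 [0.622 0.077] [0.683 0.101]
other 0.31 122 [0.621 0.076] [0.683 0.101]
other 0.32 151 [0.605 0.078] [0.699 0.104]
other 0.33 307 [0.601 0.072] [0.704 0.103]
166 274 0 234
```

View pics/side4.png

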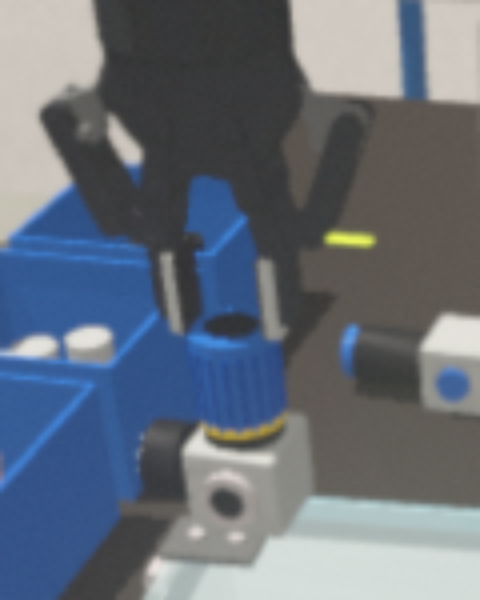

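The knob is centred in the jaws within about 2 mm (knob x 0.6525, y 0.091). However, the fingertips only reach about z 0.28 on a knob whose top is at 0.287, so only the rim is held. I'll set it back on the lid and regrip lower.

Call:
{"name": "step_arm", "arguments": {"targets": [[[0,0,0.04],[0,0,0]],[[0,0,0.08],[0,0,0]],[[0,0,0.12],[0,0,0]],[[0,0,0.16],[0,0,0]],[[0,0,0.2],[0,0,0]],[[0,0,0.225],[0,0,0]],[[0,0,0.24],[0,0,0]],[[0,0,0.245],[0,0,0]],[[0,0,0.249],[0,0,0]],[[0,0,0.25],[0,0,0]]]}}

```text
time_s: 5.63
position: [0.6529, 0.0871, 0.1777]
tool_rot: [[-0.059, 0.998, 0.001], [0.998, 0.059, -0.0], [-0.0, 0.001, -1.0]]
ft_force: [-3.5, 0.2, 4.2]
grip_width: 0.0334
gripper_force: 51.7
```

Call:
{"name": "step_arm", "arguments": {"targets": [[[0,0,0],[0,0,0]],[[0,0,0],[0,0,0]],[[0,0,0],[0,0,0]],[[0,0,0],[0,0,0]],[[0,0,0],[0,0,0]]], "jaw": 60}}

```text
time_s: 6.05
position: [0.653, 0.0871, 0.1765]
tool_rot: [[-0.059, 0.998, 0.0], [0.998, 0.059, 0.0], [-0.0, 0.0, -1.0]]
ft_force: [0.0, -0.9, -0.9]
grip_width: 0.0596
gripper_force: 0.0
```

```bash
python3 -c "
from h import *
s=env.observe();print(s['position'],s['ft_force'],s['grip_width'])
d=get_image('side');W=cloud(d)
near=(abs(W[...,0]-.653)<.08)&(abs(W[...,1]-.09)<.06)
bl=cv2.inRange(cv2.cvtColor(d['img'],cv2.COLOR_RGB2HSV),(100,120,60),(125,255,255))>0
for nm,k in(('blue',near&bl),('other',near&~bl)):
    P=W[k]
    for z in np.arange(.15,.25,.005):
        q=P[(P[:,2]>=z)&(P[:,2]<z+.005)]
        if len(q):print(nm,z.round(3),len(q),q.min(0).round(3)[:2],q.max(0).round(3)[:2])
cv2.imwrite('pics/side5.png',cv2.resize(d['img'][130:280,180:300,::-1],None,fx=4,fy=4))
"
```

```text
[0.65300908 0.08705159 0.176478  ] [ 0.04541278 -0.85309718 -0.85772121] 0.05964105591460352
blue 0.17 18 [0.636 0.093] [0.666 0.108]
blue 0.175 46 [0.634 0.088] [0.668 0.11 ]
blue 0.18 49 [0.634 0.089] [0.667 0.11 ]
blue 0.185 44 [0.633 0.091] [0.669 0.109]
blue 0.19 49 [0.634 0.088] [0.668 0.109]
blue 0.195 46 [0.632 0.091] [0.667 0.109]
blue 0.2 53 [0.633 0.088] [0.671 0.108]
blue 0.205 108 [0.634 0.072] [0.671 0.109]
blue 0.21 33 [0.635 0.075] [0.669 0.105]
blue 0.235 1 [0.686 0.075] [0.686 0.075]
other 0.15 130 [0.63  0.069] [0.7   0.116]
other 0.155 186 [0.63  0.068] [0.698 0.112]
other 0.16 33 [0.635 0.088] [0.666 0.108]
other 0.165 42 [0.634 0.09 ] [0.667 0.108]
other 0.17 26 [0.633 0.083] [0.669 0.109]
other 0.175 7 [0.633 0.082] [0.672 0.095]
other 0.18 4 [0.633 0.083] [0.635 0.09 ]
other 0.185 3 [0.635 0.082] [0.668 0.102]
other 0.19 4 [0.634 0.082] [0.672 0.101]
other 0.195 5 [0.633 0.082] [0.671 0.095]
other 0.2 6 [0.633 0.076] [0.669 0.1  ]
other 0.205 29 [0.636 0.071] [0.663 0.097]
other 0.21 69 [0.616 0.072] [0.689 0.1  ]
other 0.215 34 [0.611 0.08 ] [0.696 0.101]
other 0.22 55 [0.609 0.079] [0.696 0.102]
other 0.225 49 [0.609 0.077] [0.696 0.101]
other 0.23 54 [0.609 0.079] [0.697 0.1  ]
other 0.235 56 [0.61 0.08] [0.696 0.102]
other 0.24 48 [0.61  0.079] [0.695 0.1  ]
other 0.245 53 [0.609 0.08 ] [0.696 0.101]
```

View pics/side5.png

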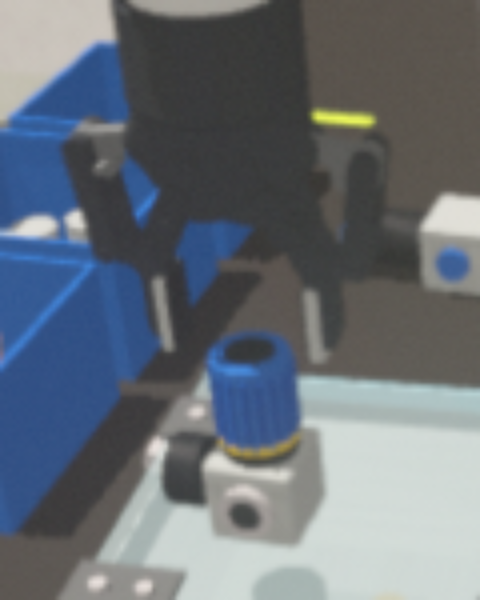

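At 60 mm opening the fingertips stand at z≈0.21, above the knob, so the real tips are 25–34 mm above the reported TCP. I'll go 27 mm lower and close.

Call:
{"name": "step_arm", "arguments": {"targets": [[[0.005,0,0.02],[0,0,0]],[[0.008,0,0.05],[0,0,0]],[[0.008,0,0.08],[0,0,0]],[[0.008,0,0.09],[0,0,0]],[[0.008,0,0.09],[0,0,0]],[[0.008,0,0.09],[0,0,0]]], "jaw": 60}}

```text
time_s: 6.6
position: [0.6527, 0.0894, 0.1491]
tool_rot: [[-0.059, 0.998, -0.001], [0.998, 0.059, 0.0], [0.0, -0.001, -1.0]]
ft_force: [0.4, -0.5, 1.6]
grip_width: 0.0598
gripper_force: 0.0
```

Call:
{"name": "step_arm", "arguments": {"targets": [[[0,0,0],[0,0,0]],[[0,0,0],[0,0,0]],[[0,0,0],[0,0,0]],[[0,0,0],[0,0,0]],[[0,0,0],[0,0,0]],[[0,0,0],[0,0,0]]], "jaw": 30, "grip_force": 50}}

```text
time_s: 7.1
position: [0.6529, 0.0894, 0.1501]
tool_rot: [[-0.059, 0.998, 0.001], [0.998, 0.059, -0.0], [-0.0, 0.001, -1.0]]
ft_force: [-1.0, -1.0, 5.0]
grip_width: 0.0364
gripper_force: 50.6
```

Call:
{"name": "step_arm", "arguments": {"targets": [[[0,0,-0.01],[0,0,0]],[[0,0,-0.03],[0,0,0]],[[0,0,-0.06],[0,0,0]],[[0,0,-0.1],[0,0,0]],[[0,0,-0.15],[0,0,0]],[[0,0,-0.2],[0,0,0]],[[0,0,-0.25],[0,0,0]],[[0,0,-0.28],[0,0,0]],[[0,0,-0.3],[0,0,0]],[[0,0,-0.3],[0,0,0]]]}}

```text
time_s: 7.93
position: [0.653, 0.0895, 0.2406]
tool_rot: [[-0.059, 0.998, 0.002], [0.998, 0.059, -0.0], [-0.0, 0.002, -1.0]]
ft_force: [0.2, 0.4, -3.8]
grip_width: 0.037
gripper_force: 50.5
```

```bash
python3 -c "
from h import *
s=env.observe();print(s['position'],s['ft_force'],s['grip_width'])
go([.55,-.13,.235],94)
"
```

```text
[0.65299037 0.08946396 0.2406308 ] [ 0.21514457  0.38189351 -3.83831933] 0.03696231552699726
shift [-0.7099 -0.386   0.0182] turn [ 0.0023  0.0002 -0.0135] pos [0.653  0.0895 0.2406]
```

Call:
{"name": "step_arm", "arguments": {"targets": [[[-0.05,-0.03,0],[0,0,0]],[[-0.12,-0.065,0],[0,0,0]],[[-0.2,-0.11,0],[0,0,0]],[[-0.28,-0.15,0],[0,0,0]],[[-0.36,-0.2,0],[0,0,0]],[[-0.44,-0.24,0],[0,0,0]],[[-0.52,-0.28,0],[0,0,0]],[[-0.6,-0.33,0],[0,0,0]],[[-0.68,-0.37,0],[0,0,0]],[[-0.71,-0.386,0],[0,0,0]]]}}

```text
time_s: 8.77
position: [0.5482, -0.1326, 0.2386]
tool_rot: [[-0.057, 0.998, -0.002], [0.998, 0.057, -0.0], [-0.0, -0.002, -1.0]]
ft_force: [1.0, -0.1, -4.0]
grip_width: 0.0367
gripper_force: 50.9
```

```bash
python3 -c "
from h import *
go([.4805,-.337,.24],94)
"
```

```text
shift [-0.6674 -0.2637 -0.0041] turn [-0.0025  0.0001 -0.0168] pos [ 0.5482 -0.1326  0.2386]
```

Call:
{"name": "step_arm", "arguments": {"targets": [[[-0.07,-0.03,0],[0,0,0]],[[-0.15,-0.06,0],[0,0,0]],[[-0.24,-0.09,0],[0,0,0]],[[-0.33,-0.13,0],[0,0,0]],[[-0.42,-0.165,0],[0,0,0]],[[-0.51,-0.2,0],[0,0,0]],[[-0.59,-0.23,0],[0,0,0]],[[-0.64,-0.25,0],[0,0,0]],[[-0.667,-0.264,0],[0,0,0]],[[-0.667,-0.264,0],[0,0,0]]]}}

```text
time_s: 9.6
position: [0.4819, -0.3355, 0.2386]
tool_rot: [[-0.057, 0.998, -0.001], [0.998, 0.057, 0.001], [0.001, -0.001, -1.0]]
ft_force: [0.2, -0.2, -4.6]
grip_width: 0.0364
gripper_force: 50.9
```

Call:
{"name": "step_arm", "arguments": {"targets": [[[0,0,0.05],[0,0,0]],[[0,0,0.1],[0,0,0]],[[0,0,0.15],[0,0,0]],[[0,0,0.2],[0,0,0]],[[0,0,0.25],[0,0,0]],[[0,0,0.3],[0,0,0]],[[0,0,0.33],[0,0,0]],[[0,0,0.35],[0,0,0]],[[0,0,0.35],[0,0,0]],[[0,0,0.35],[0,0,0]]]}}

```text
time_s: 10.43
position: [0.4828, -0.3342, 0.1349]
tool_rot: [[-0.06, 0.998, 0.0], [0.998, 0.06, -0.0], [-0.0, 0.0, -1.0]]
ft_force: [0.3, -0.7, -2.7]
grip_width: 0.0364
gripper_force: 51.1
```

```bash
python3 -c "
from h import *
go([.4805,-.337,.1135],94)
for n in('side','top'):
    d=get_image(n);W=cloud(d)
    near=(abs(W[...,0]-.48)<.08)&(abs(W[...,1]+.337)<.08)
    bl=cv2.inRange(cv2.cvtColor(d['img'],cv2.COLOR_RGB2HSV),(100,120,60),(125,255,255))>0
    P=W[near&bl&(W[...,2]<.22)]
    if len(P):print(n,len(P),np.percentile(P,2,0).round(4),np.percentile(P,98,0).round(4))
    ye=cv2.inRange(cv2.cvtColor(d['img'],cv2.COLOR_RGB2HSV),(22,120,120),(35,255,255))>0
    P=W[near&ye]
    if len(P):print('yel',n,len(P),np.percentile(P,2,0).round(4),np.percentile(P,98,0).round(4))
    if n=='side':
        v,u=np.nonzero(near&bl);cv2.imwrite('pics/side6.png',cv2.resize(d['img'][90:230,300:430,::-1],None,fx=4,fy=4))
"
```

```text
shift [-0.0088 -0.0084  0.0713] turn [ 0.0006  0.0004 -0.013 ] pos [ 0.4828 -0.3342  0.1349]
side 214 [ 0.467  -0.3375  0.1581] [ 0.4994 -0.3129  0.1955]
yel side 114 [ 0.4642 -0.3547  0.0734] [ 0.4977 -0.3159  0.1517]
top 20 [ 0.4867 -0.3295  0.1567] [ 0.5013 -0.3168  0.1781]
yel top 18 [ 0.4688 -0.3386  0.073 ] [ 0.5082 -0.3192  0.1317]
```

View pics/side6.png

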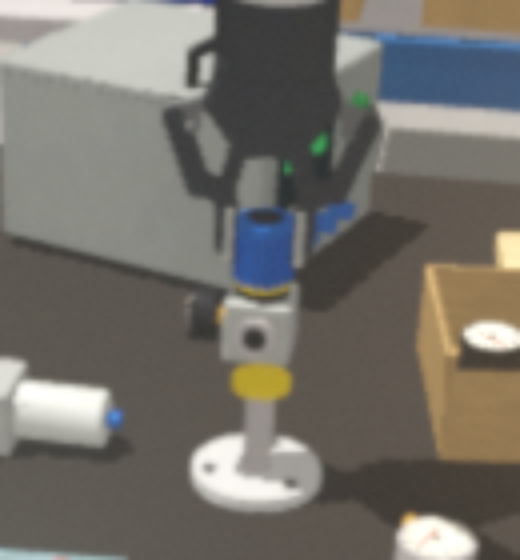

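The master hangs upright, just above and nearly centred on the yellow top (at (262,382) in the crop). A small centring shift, then a slow lowering.

Call:
{"name": "step_arm", "arguments": {"targets": [[[-0.006,-0.004,0],[0,0,0]],[[-0.011,-0.007,0],[0,0,0]],[[-0.011,-0.007,0.01],[0,0,0]],[[-0.011,-0.007,0.02],[0,0,0]],[[-0.011,-0.007,0.03],[0,0,0]],[[-0.011,-0.007,0.04],[0,0,0]],[[-0.011,-0.007,0.048],[0,0,0]],[[-0.011,-0.007,0.055],[0,0,0]],[[-0.011,-0.007,0.06],[0,0,0]],[[-0.011,-0.007,0.06],[0,0,0]]]}}

```text
time_s: 11.37
position: [0.4805, -0.3377, 0.116]
tool_rot: [[-0.059, 0.998, -0.0], [0.998, 0.059, 0.0], [0.0, -0.0, -1.0]]
ft_force: [-0.2, 0.3, -4.2]
grip_width: 0.0367
gripper_force: 51.1
```

Call:
{"name": "step_arm", "arguments": {"targets": [[[0,0,0.003],[0,0,0]],[[0,0,0.006],[0,0,0]],[[0,0,0.008],[0,0,0]],[[0,0,0.009],[0,0,0]],[[0,0,0.01],[0,0,0]],[[0,0,0.01],[0,0,0]]]}}

```text
time_s: 11.87
position: [0.4806, -0.338, 0.1141]
tool_rot: [[-0.059, 0.998, 0.0], [0.998, 0.059, -0.001], [-0.001, 0.0, -1.0]]
ft_force: [-1.6, 0.8, 3.5]
grip_width: 0.0367
gripper_force: 51.5
```

The force flipped from −4 N to +3.5 N, so it is standing on the post. Next I reduce the grip and open.

Call:
{"name": "step_arm", "arguments": {"targets": [[[0,0,0],[0,0,0]],[[0,0,0],[0,0,0]],[[0,0,0],[0,0,0]]], "grip_force": 20}}

```text
time_s: 12.12
position: [0.4807, -0.3381, 0.1141]
tool_rot: [[-0.059, 0.998, 0.001], [0.998, 0.059, -0.001], [-0.001, 0.001, -1.0]]
ft_force: [-2.6, 1.3, 5.4]
grip_width: 0.0369
gripper_force: 51.7
```

Call:
{"name": "step_arm", "arguments": {"targets": [[[0,0,0],[0,0,0]],[[0,0,0],[0,0,0]],[[0,0,0],[0,0,0]],[[0,0,0],[0,0,0]],[[0,0,0],[0,0,0]],[[0,0,0],[0,0,0]]], "jaw": 66}}

```text
time_s: 12.62
position: [0.4806, -0.3379, 0.1133]
tool_rot: [[-0.059, 0.998, -0.0], [0.998, 0.059, 0.0], [0.0, -0.0, -1.0]]
ft_force: [-0.1, 0.1, 0.1]
grip_width: 0.0657
gripper_force: 0.0
```

Call:
{"name": "step_arm", "arguments": {"targets": [[[0,0,-0.03],[0,0,0]],[[0,0,-0.08],[0,0,0]],[[0,0,-0.15],[0,0,0]],[[0,0,-0.25],[0,0,0]],[[0,0,-0.35],[0,0,0]],[[0,0,-0.45],[0,0,0]],[[0,0,-0.5],[0,0,0]],[[0,0,-0.5],[0,0,0]]]}}

```text
time_s: 13.28
position: [0.4814, -0.3386, 0.2682]
tool_rot: [[-0.059, 0.998, 0.006], [0.998, 0.059, -0.006], [-0.006, 0.005, -1.0]]
ft_force: [0.5, -0.6, 1.1]
grip_width: 0.0659
gripper_force: 0.0
```

```bash
python3 -c "
from h import *
go([.51,-.1,.264],94)
for n in('side','top'):
    d=get_image(n);W=cloud(d)
    near=(abs(W[...,0]-.48)<.08)&(abs(W[...,1]+.337)<.08)
    bl=cv2.inRange(cv2.cvtColor(d['img'],cv2.COLOR_RGB2HSV),(100,120,60),(125,255,255))>0
    P=W[near&bl&(W[...,2]<.2)]
    if len(P):print(n,len(P),np.percentile(P,2,0).round(4),np.percentile(P,98,0).round(4))
    if n=='side':cv2.imwrite('pics/side7.png',cv2.resize(d['img'][90:230,300:430,::-1],None,fx=4,fy=4))
"
```

```text
shift [0.7884 0.1423 0.0099] turn [ 0.0066  0.0078 -0.0134] pos [ 0.4814 -0.3386  0.2682]
side 224 [ 0.4638 -0.3457  0.1376] [ 0.4973 -0.3174  0.175 ]
top 371 [ 0.4621 -0.3561  0.1368] [ 0.4981 -0.3206  0.1773]
```

View pics/side7.png

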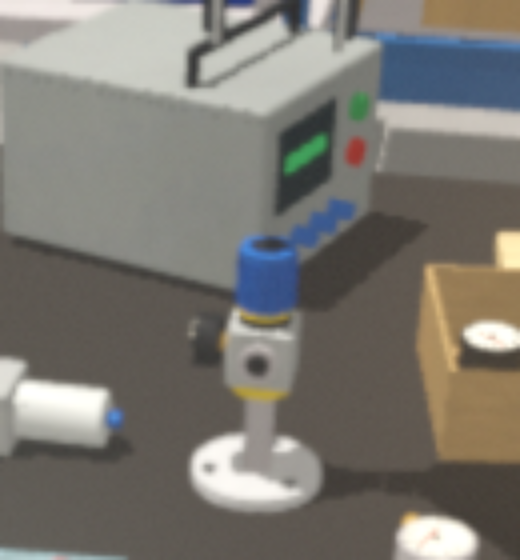

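The master stands upright and centred on the post (knob centre about (0.480, −0.338), against a post centre of (0.4805, −0.338)). Now to the bar.

Call:
{"name": "step_arm", "arguments": {"targets": [[[0.06,0.01,0],[0,0,0]],[[0.15,0.03,0],[0,0,0]],[[0.25,0.045,0],[0,0,-0.005]],[[0.35,0.06,0],[0,0,-0.01]],[[0.45,0.08,0],[0,0,-0.01]],[[0.55,0.1,0],[0,0,-0.01]],[[0.65,0.12,0],[0,0,-0.013]],[[0.75,0.13,0],[0,0,-0.013]],[[0.79,0.142,0],[0,0,-0.013]],[[0.79,0.142,0],[0,0,-0.013]]], "jaw": 66, "grip_force": 90}}

```text
time_s: 14.22
position: [0.509, -0.0965, 0.2627]
tool_rot: [[-0.072, 0.997, -0.002], [0.997, 0.072, 0.001], [0.001, -0.001, -1.0]]
ft_force: [-0.5, -0.6, 0.9]
grip_width: 0.0659
gripper_force: 0.0
```

```bash
python3 -c "
from h import *
go([.531,.078,.2],94)
"
```

```text
shift [0.5745 0.1157 0.2094] turn [-0.0018 -0.0014  0.0035] pos [ 0.509  -0.0965  0.2627]
```

Call:
{"name": "step_arm", "arguments": {"targets": [[[0.08,0.02,0],[0,0,0]],[[0.18,0.04,0],[0,0,0]],[[0.28,0.06,0],[0,0,0]],[[0.38,0.08,0.05],[0,0,0]],[[0.48,0.1,0.1],[0,0,0]],[[0.55,0.115,0.18],[0,0,0]],[[0.575,0.116,0.26],[0,0,0]],[[0.575,0.116,0.33],[0,0,0]],[[0.575,0.116,0.37],[0,0,0]],[[0.575,0.116,0.37],[0,0,0]]]}}

```text
time_s: 15.05
position: [0.5306, 0.0749, 0.1491]
tool_rot: [[-0.069, 0.998, -0.007], [0.998, 0.069, 0.0], [0.001, -0.007, -1.0]]
ft_force: [0.3, -0.3, 0.5]
grip_width: 0.066
gripper_force: 0.0
```

```bash
python3 -c "
from h import *
go([.531,.078,.112],94)
d=get_image('side');W=cloud(d)
hs=cv2.cvtColor(d['img'],cv2.COLOR_RGB2HSV)
red=mask(d,(0,150,80),(8,255,255),(295,225,325,290))
print('bar x',np.percentile(W[red],[2,98],0).round(4))
near=(abs(W[...,0]-.531)<.06)&(abs(W[...,1]-.08)<.03)&~red
P=W[near]
for z in np.arange(.11,.25,.01):
    q=P[(P[:,2]>=z)&(P[:,2]<z+.01)]
    if len(q):print(z.round(3),len(q),q.min(0).round(3)[:2],q.max(0).round(3)[:2])
cv2.imwrite('pics/side8.png',cv2.resize(d['img'][160:310,240:360,::-1],None,fx=4,fy=4))
"
```

```text
shift [0.0103 0.003  0.1235] turn [-0.0085 -0.0008 -0.0015] pos [0.5306 0.0749 0.1491]
bar x [[0.5249 0.0262 0.1543]
 [0.5372 0.1345 0.1576]]
0.11 742 [0.503 0.05 ] [0.591 0.11 ]
0.14 1 [0.525 0.078] [0.525 0.078]
0.15 92 [0.523 0.052] [0.538 0.107]
0.18 14 [0.491 0.066] [0.568 0.089]
0.19 79 [0.484 0.064] [0.576 0.089]
0.2 82 [0.484 0.065] [0.576 0.09 ]
0.21 91 [0.484 0.066] [0.577 0.091]
0.22 88 [0.472 0.065] [0.586 0.091]
0.23 225 [0.471 0.06 ] [0.591 0.093]
0.24 153 [0.472 0.06 ] [0.591 0.095]
0.25 277 [0.472 0.056] [0.591 0.097]
```

View pics/side8.png

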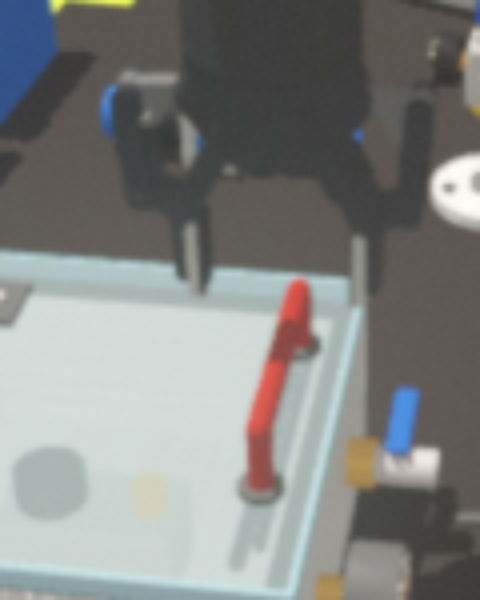

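The fingers straddle the bar, centred in x (0.5305 against 0.531), with their tips at z≈0.185. Descending 37 mm and closing.

Call:
{"name": "step_arm", "arguments": {"targets": [[[0.01,0.002,0.03],[0,0,0]],[[0.01,0.002,0.06],[0,0,0]],[[0.01,0.002,0.09],[0,0,0]],[[0.01,0.002,0.11],[0,0,0]],[[0.01,0.002,0.12],[0,0,0]],[[0.01,0.002,0.12],[0,0,0]],[[0.01,0.002,0.12],[0,0,0]]]}}

```text
time_s: 15.68
position: [0.5324, 0.0787, 0.1165]
tool_rot: [[-0.069, 0.998, 0.0], [0.998, 0.069, -0.0], [-0.0, 0.0, -1.0]]
ft_force: [0.5, -0.6, -0.3]
grip_width: 0.0658
gripper_force: 0.0
```

Call:
{"name": "step_arm", "arguments": {"targets": [[[0,0,0],[0,0,0]],[[0,0,0],[0,0,0]],[[0,0,0],[0,0,0]],[[0,0,0],[0,0,0]],[[0,0,0],[0,0,0]],[[0,0,0],[0,0,0]],[[0,0,0],[0,0,0]],[[0,0,0],[0,0,0]],[[0,0,0],[0,0,0]],[[0,0,0],[0,0,0]]], "jaw": 5, "grip_force": 90}}

```text
time_s: 16.52
position: [0.5308, 0.0786, 0.1169]
tool_rot: [[-0.07, 0.998, -0.003], [0.998, 0.07, -0.0], [-0.0, -0.003, -1.0]]
ft_force: [-7.5, -1.7, 7.5]
grip_width: 0.0079
gripper_force: 88.3
```

```bash
python3 -c "
from h import *
s=env.observe();print(s['position'],s['ft_force'],s['grip_width'],s['gripper_force'],s['wrist_torque'])
d=get_image('side');W=cloud(d)
red=mask(d,(0,150,80),(8,255,255),(295,225,325,290))
near=(abs(W[...,0]-.531)<.06)&(abs(W[...,1]-.08)<.03)&~red
P=W[near]
for z in np.arange(.11,.21,.005):
    q=P[(P[:,2]>=z)&(P[:,2]<z+.005)]
    if len(q):print(z.round(3),len(q),q.min(0).round(3)[:2],q.max(0).round(3)[:2])
"
```

```text
[0.5308093  0.07864841 0.1168948 ] [-7.53807921 -1.6538575   7.47728424] 0.007889079136862603 88.32724571228027 [-0.16948912  1.45802838  0.02255464]
0.11 194 [0.503 0.05 ] [0.591 0.11 ]
0.115 563 [0.504 0.05 ] [0.591 0.11 ]
0.145 8 [0.52  0.083] [0.54 0.09]
0.15 38 [0.516 0.054] [0.546 0.11 ]
0.155 70 [0.513 0.054] [0.548 0.108]
0.16 35 [0.514 0.071] [0.548 0.092]
0.165 40 [0.513 0.073] [0.547 0.091]
0.17 43 [0.513 0.071] [0.547 0.092]
0.175 38 [0.513 0.072] [0.547 0.092]
0.18 42 [0.512 0.069] [0.551 0.093]
0.185 33 [0.503 0.08 ] [0.554 0.095]
0.19 84 [0.495 0.065] [0.563 0.094]
0.195 103 [0.493 0.068] [0.569 0.095]
0.2 151 [0.488 0.067] [0.572 0.096]
0.205 86 [0.484 0.064] [0.577 0.095]
```

The width is only 8 mm and the tips are at z≈0.147, so they barely pass the bar's middle. I'll open and go 14 mm deeper.

Call:
{"name": "step_arm", "arguments": {"targets": [[[0,0,0],[0,0,0]],[[0,0,0],[0,0,0]],[[0,0,0],[0,0,0]],[[0,0,0],[0,0,0]],[[0,0,0.015],[0,0,0]],[[0,0,0.03],[0,0,0]],[[0,0,0.04],[0,0,0]],[[0,0,0.047],[0,0,0]],[[0,0,0.047],[0,0,0]]], "jaw": 35}}

```text
time_s: 17.32
position: [0.532, 0.0788, 0.1016]
tool_rot: [[-0.069, 0.998, -0.001], [0.998, 0.069, 0.0], [0.0, -0.001, -1.0]]
ft_force: [-0.7, 0.6, 0.3]
grip_width: 0.0349
gripper_force: 0.0
```

```bash
python3 -c "
from h import *
s=env.observe();print(s['position'],s['ft_force'],s['grip_width'])
d=get_image('side');W=cloud(d)
red=mask(d,(0,150,80),(8,255,255),(295,225,325,290))
near=(abs(W[...,0]-.531)<.06)&(abs(W[...,1]-.08)<.03)&~red
P=W[near]
for z in np.arange(.11,.16,.005):
    q=P[(P[:,2]>=z)&(P[:,2]<z+.005)]
    if len(q):print(z.round(3),len(q),q.min(0).round(3)[:2],q.max(0).round(3)[:2])
"
```

```text
[0.53195193 0.07876909 0.10163626] [-0.71083212  0.62538392  0.26590344] 0.03491535037961185
0.11 187 [0.503 0.051] [0.59 0.11]
0.115 507 [0.504 0.05 ] [0.591 0.11 ]
0.13 8 [0.508 0.07 ] [0.553 0.091]
0.135 27 [0.504 0.07 ] [0.559 0.093]
0.14 36 [0.501 0.071] [0.561 0.092]
0.145 41 [0.501 0.054] [0.562 0.092]
0.15 90 [0.501 0.052] [0.563 0.11 ]
0.155 85 [0.501 0.053] [0.562 0.109]
```

Call:
{"name": "step_arm", "arguments": {"targets": [[[0,0,0],[0,0,0]],[[0,0,0],[0,0,0]],[[0,0,0],[0,0,0]],[[0,0,0],[0,0,0]],[[0,0,0],[0,0,0]],[[0,0,0],[0,0,0]],[[0,0,0],[0,0,0]],[[0,0,0],[0,0,0]]], "jaw": 5, "grip_force": 90}}

```text
time_s: 18.03
position: [0.5307, 0.0787, 0.1026]
tool_rot: [[-0.07, 0.998, -0.003], [0.998, 0.07, -0.0], [-0.0, -0.003, -1.0]]
ft_force: [-7.0, -0.9, 5.2]
grip_width: 0.0089
gripper_force: 87.8
```

Call:
{"name": "step_arm", "arguments": {"targets": [[[0,0,-0.003],[0,0,0]],[[0,0,-0.006],[0,0,0]],[[0,0.001,-0.009],[0,0,0]],[[0,0.001,-0.012],[0,0,0]],[[0,0.002,-0.012],[0,0,0]]]}}

```text
time_s: 18.45
position: [0.5311, 0.0787, 0.1045]
tool_rot: [[-0.069, 0.998, -0.005], [0.998, 0.069, -0.0], [0.0, -0.005, -1.0]]
ft_force: [-8.1, -2.2, -12.1]
grip_width: 0.009
gripper_force: 88.2
```

Call:
{"name": "step_arm", "arguments": {"targets": [[[0,0.001,-0.003],[0,0,0]],[[0,0.001,-0.006],[0,0,0]],[[0,0.002,-0.008],[0,0,0]],[[0,0.002,-0.01],[0,0,0]],[[0,0.003,-0.012],[0,0,0]],[[0,0.003,-0.012],[0,0,0]]]}}

```text
time_s: 18.95
position: [0.5323, 0.0788, 0.1089]
tool_rot: [[-0.069, 0.998, -0.004], [0.998, 0.069, -0.0], [0.0, -0.004, -1.0]]
ft_force: [-8.0, -2.7, -7.8]
grip_width: 0.0091
gripper_force: 89.1
```

The force passed its peak at 4–6 mm of lift. Easing up to the gap.

Call:
{"name": "step_arm", "arguments": {"targets": [[[0,0.001,-0.004],[0,0,0]],[[0,0.002,-0.008],[0,0,0]],[[0,0.004,-0.013],[0,0,0]],[[0,0.005,-0.018],[0,0,0]],[[0,0.007,-0.023],[0,0,0]],[[0,0.009,-0.028],[0,0,0]],[[0,0.011,-0.033],[0,0,0]],[[0,0.012,-0.037],[0,0,0]],[[0,0.013,-0.041],[0,0,0]],[[0,0.014,-0.044],[0,0,0]]]}}

```text
time_s: 19.78
position: [0.5365, 0.0791, 0.1228]
tool_rot: [[-0.069, 0.998, -0.004], [0.998, 0.069, -0.0], [-0.0, -0.004, -1.0]]
ft_force: [-7.7, -2.1, -5.5]
grip_width: 0.0093
gripper_force: 89.3
```

```bash
python3 -c "
from h import *
s=env.observe();print(s['position'],s['ft_force'],s['grip_width'],s['gripper_force'])
for n,b in(('side',(295,205,335,290)),('top',(230,215,320,255))):
    d=get_image(n);W=cloud(d);P=W[mask(d,(0,150,80),(8,255,255),b)];P=P[P[:,2]>.12];
    for sg in(P[P[:,1]<.06],P[P[:,1]>.1]):
        if len(sg):print(n,len(sg),'z95',np.percentile(sg[:,2],95).round(4),'mean',sg[sg[:,2]>np.percentile(sg[:,2],50)].mean(0).round(4))
    if n=='side':cv2.imwrite('pics/side9.png',cv2.resize(d['img'][160:310,240:400,::-1],None,fx=4,fy=4))
"
```

```text
[0.53654863 0.07905846 0.12277985] [-7.70932755 -2.06325881 -5.46818381] 0.009299549123384165 89.29203271865845
side 8 z95 0.1773 mean [0.5403 0.0544 0.1767]
side 53 z95 0.1775 mean [0.5343 0.1179 0.1769]
top 42 z95 0.1778 mean [0.5402 0.0202 0.1761]
top 59 z95 0.1787 mean [0.5317 0.1271 0.1832]
```

View pics/side9.png

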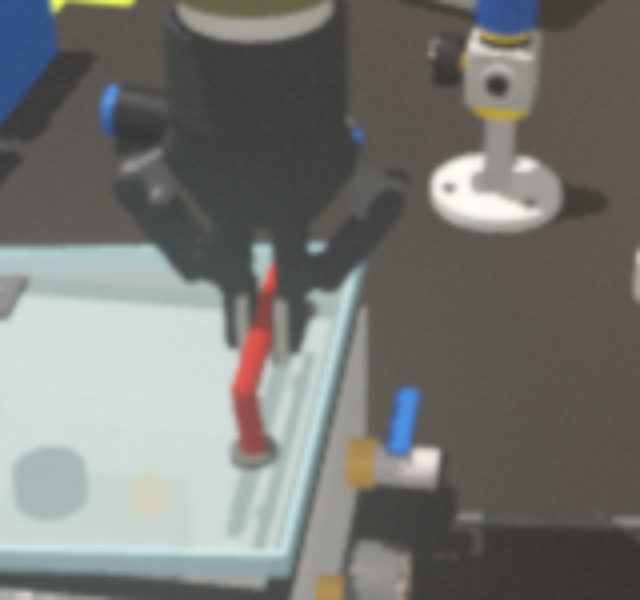

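The lid is ajar and the bar is held: its top rose from 0.1577 to about 0.1775, a gap of about 22.5 mm. The master is still on its post. I'll lift 2 mm more and hold.

Call:
{"name": "step_arm", "arguments": {"targets": [[[0,0.001,-0.003],[0,0,0]],[[0,0.002,-0.007],[0,0,0]],[[0,0.002,-0.007],[0,0,0]],[[0,0.002,-0.007],[0,0,0]],[[0,0.002,-0.007],[0,0,0]],[[0,0.002,-0.007],[0,0,0]],[[0,0.002,-0.007],[0,0,0]],[[0,0.002,-0.007],[0,0,0]],[[0,0.002,-0.007],[0,0,0]],[[0,0.002,-0.007],[0,0,0]]]}}

```text
time_s: 20.72
position: [0.5376, 0.0791, 0.1257]
tool_rot: [[-0.069, 0.998, -0.001], [0.998, 0.069, -0.0], [-0.0, -0.001, -1.0]]
ft_force: [-12.1, -2.0, 0.1]
grip_width: 0.0091
gripper_force: 88.4
```

Call:
{"name": "step_arm", "arguments": {"targets": [[[0,0,0],[0,0,0]],[[0,0,0],[0,0,0]],[[0,0,0],[0,0,0]],[[0,0,0],[0,0,0]],[[0,0,0],[0,0,0]]]}}

```text
time_s: 21.13
position: [0.5376, 0.0791, 0.1257]
tool_rot: [[-0.069, 0.998, -0.001], [0.998, 0.069, -0.0], [-0.0, -0.001, -1.0]]
ft_force: [-11.4, -1.7, -0.5]
grip_width: 0.0091
gripper_force: 88.4
```

```bash
python3 -c "
from h import *
s=env.observe();print(s['position'],s['ft_force'],s['grip_width'],s['gripper_force'])
d=get_image('side');W=cloud(d);P=W[mask(d,(0,150,80),(8,255,255),(295,205,335,290))];print(np.percentile(P[:,2],95))
z=np.percentile(P[:,2],95)
if .172<z<.188: print(close_job())
"
```

```text
[0.53760814 0.07913367 0.12569069] [-11.35710649  -1.67270575  -0.5306761 ] 0.009100470678171251 88.36587309837341
nan
```

```bash
python3 -c "
from h import *
d=get_image('side');W=cloud(d);P=W[mask(d,(0,150,80),(8,255,255),(295,205,335,290))]
z=np.nanpercentile(P[:,2],95);print(z)
if .172<z<.188: print(close_job())
"
```

```text
0.17951733872217004
the job is handed in; nothing more can be done
None
```

The job is handed in: the master stands upright in the middle of its post, and the gripper still holds the red bar with the lid about 25 mm ajar by my camera measurement; no verdict came back.

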